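# Clear the keyboard and shut the laptop before the clay comes out

## Task

A wooden modelling tool has been left lying on the open laptop's keyboard. Without picking anything up, push it with the fingertips right off the laptop, over its left or right side, so that it lies flat on the table; then push the laptop's lid down with the fingertips until it is fully shut, gently and without slamming it. Leave the laptop where it stands, do not lift or tip it, and do not disturb the other things on the table.

Things in the scene. Friction and masses are not known exactly. Their poses are not given: they have to be found in the camera images.
- laptop: open laptop, dark grey plastic, standing loose on the table, about 1.1 kg in all. Base 195 mm deep (its x), 280 mm wide (its y), 17 mm high; origin at the centre of its underside. Its -x side is the user's side (touch pad and front edge, nearest the robot), +x the hinge side, +z up
- laptop_deck (a point): centre of the keyboard deck's flat top face, 17 mm above the table; axes as the laptop's
- hinge (a point): middle of the lid's hinge axis, which runs along the laptop's y, 87.5 mm towards +x from the laptop's centre and 18 mm above the table
- lid (a joint): angle of the laptop's lid: 0 is fully shut (lying on the base), pi/2 upright, about 1.9 leaning back. It stays where it is left; it takes about 1 to 4 N at the free edge to turn and does not fall or spring shut by itself, so it has to be pressed all the way down
- lid_edge (a point): middle of the lid's free edge, on the lid's outer face (the back of the screen). The lid is 280 mm wide and 7 mm thick, reaches 185 mm from the hinge axis to this edge, and its outer face lies 7.5 mm outside the hinge axis (25.5 mm above the table when shut)
- knife: boxwood modelling tool (potter's knife) lying on the keyboard, 160 mm long (its x), 13 mm wide (its y), 9 mm high over its middle 100 mm and 5 mm at the blade ends, 25 g; lies roughly from the user's side to the screen. Origin at the centre of its underside; its z is up
- knife_mid (a point): centre of the modelling tool, 4.5 mm above its underside
- glaze_jar: bystander: white-lidded glaze jar, 68 mm across, 85 mm high, near the laptop's rear; origin at the centre of its foot
- bowl: bystander: bisque bowl, 110 mm across, 50 mm high, near the laptop's rear; origin at the centre of its foot
- tool_pot: bystander: pot with brushes, 76 mm across, 100 mm high, 195 mm with the brushes; origin at the centre of its foot
- tiles: bystander: stack of four bisque tiles, 100 x 100 mm, 36 mm high; origin at the centre of its underside
- wire_tool: bystander: wire loop tool with a wooden handle 10 mm thick, 165 mm long, lying on the table on the -y side of the laptop, about 300 mm from its centre; origin below its middle

How it is judged:
By the outcome, as a careful person would: the job done as asked, in the order asked, and still so for the second after the job is handed in, with the robot touching nothing.
It also fails if it takes over 64 s, if anything falls off the work surface, if the arm or the gripper's body presses on something with over 40 N, if the wrist force passes 120 N, or if a joint passes its speed limit or range.

## Robot

A 6-joint arm with a two-finger parallel gripper is mounted at the origin on the work surface. World frame = base frame: x ahead of the robot, y to its left, z up, the work surface at z = 0. Lengths are in mm, angles in rad, forces in N, time in s.
With the tool pointing down it reaches from about 275 to 750 mm from the base axis. Payload 10.2 kg.
Tool frame: the origin (TCP) lies between the finger pads; the fingertips stand 17 mm ahead of it and the grasp point (between the pads) lies 2 mm behind it; y points along the fingers, x is the direction in which the jaws open and shut, and the axes are right-handed (so a half turn about y gives the same grasp; the last joint's range is limited). The gripper opens to 85 mm and grips with 20 to 120 N. Pads are 22 mm wide; open, the fingers measure 114 mm over their backs; the gripper's body (76 mm by 85 mm) begins 54 mm behind the grasp point. The pads swing forward as they close: fully open they stand 13 mm farther back than shut.
Start: joints at [-1.51, 0.313, 1.498, -0, 1.331, -0.223], TCP at [146.99, -504.009, 248.294] pointing down, gripper open.
Joint ranges: [-2.94, 2.94], [-0.97, 2.17], [0.19, 2.56], [-1.23, 4.37], [0.02, 3.11], [-2.88, 2.88]. Speed limits (rad/s): [2.39, 2.39, 3.01, 3.14, 3.14, 3.14].

## Interface

Orientations are given as a unit quaternion [w, x, y, z].
In Python, from rig import ctrl gives the robot as it stands.
- The arm moves only by the tool jog_arm, never from a script. Its argument "targets" is a list of rows, each an object with "offset": the shift along the tool's x, y, z in m, a list of three; "yaw": the turn about the tool's y in rad. In form: [{"offset": [dx, dy, dz], "yaw": yaw}, ...]. A call has 1 to 12 rows; each row is the pose to reach, as a shift and turn from the pose measured when the call began, along the tool's axes at that moment; what a row does not reach only later rows make up. A row lasts 1/12 s, in which the tool goes at most 41.7 mm and 7.16 degrees, less where a joint would pass 70% of its speed; a pose out of reach is approached as far as the arm can. A call with a gripper value outside its range is refused whole. "fingers" is the finger opening in m, from 0 to 0.0854, set as the call begins (left out, the last holds). The fingers move at their own pace and stop on an object; "grip_force" is the grip in N (left out, the last holds). Time passes only in rows, so rows that repeat a pose let the fingers close. It gives the time, the measured TCP pose, the force and the opening at its end, in the units of the state.
- ctrl.sense(): the state, without advancing time (a new reading comes with each control period).
- ctrl.capture(name): name is "scene" or "top" or "wrist"; returns a dict with "img" (420x560x3 uint8, red, green, blue), "intrinsics" (3x3 intrinsics, pixels), "T" (4x4, takes a point from camera to world coordinates); the wrist camera has in their place "mount" (4x4, takes a point from camera to tool coordinates, whose origin is the TCP and whose axes are the tool frame's). Camera axes: x right, y up, looking along -z (the intrinsics and any distortion apply to the point x, -y, -z); pixel columns grow to the right and rows downward; lengths in mm; the calibration is good to about 2 mm. The wrist camera is an equidistant fisheye: a pixel r from the principal point sees the ray r / f radians off the axis. A picture is of the moment at which its call begins: read the wrist's pose just before it. There is no depth.
- ctrl.finish_job(): hands the job in, once; it reports no verdict.
Trained networks look in the newest picture that a camera, given by its name, has taken for a name from the list of things; names that differ only in an ending like _2 or _b are one class to them, and where a whole thing is asked for, a point or a joint stands for the part that bears it (a point fixed in the world has none). Each returns a list of dicts, best first, with "score" (0 to 1); they miss things now and then, are a little off and sometimes report something else, mostly with a low value. They report only what shows in the picture. A call takes as long as a camera call.
- ctrl.boxes_of(camera, target): "box" ([left, top, right, bottom] in pixels, round what is visible of it).
- ctrl.regions_of(camera, target): "region" (420x560 bool, what is visible of it) and "box" ([left, top, right, bottom] in pixels, round what is visible of it).
The state is a dict: "time_s": time; "joints": joint angles; "dq": joint speeds; "tau": joint torques, N m; "eef_pos": TCP position; "ee_rot": TCP orientation; "force": force on the tool from outside, world axes, zero at the start; "wrist_torque": the same for the moment, N m; "grip_width": opening from 0.0 (shut) to 1.0 (fully open).
Only numpy, scipy, OpenCV 4.12 (cv2) and the standard library are available. Lean on these libraries where they do the work, as an engineer would, in place of code of your own. Each camera call takes 0.05 s, during which the arm holds its last target.

## Working session

There is one attempt and no reset: what is moved stays moved. The work goes in short steps, Python scripts to look and compute and a tool call to move; the robot and the scene stay as the last step left them, time stands still between calls to the robot, and variables do not carry over. Pictures are saved under pics/ and viewed, and the job is handed in when it is done.

Besides the shell and the picture viewer there is one more tool, called after "Request:" by a JSON object that holds its "name" and its "arguments". jog_arm: Moves the arm, as the interface text tells. Its arguments: {"type":"object","properties":{"targets":{"type":"array"},"fingers":{"type":"number"},"grip_force":{"type":"number"}},"required":["targets"]}

```bash
ls; mkdir -p pics
python3 - <<'E'
from rig import ctrl
import cv2
print(ctrl.sense())
for n in ("scene","top"):
    c=ctrl.capture(n); cv2.imwrite(f"pics/{n}0.png",c["img"][:,:,::-1]); print(n,c["intrinsics"],c["T"])
    for t in ("laptop","knife","lid","glaze_jar","bowl","tool_pot","tiles","wire_tool"):
        print(t,[(round(b["score"],2),[round(x) for x in b["box"]]) for b in ctrl.boxes_of(n,t)][:2])
E
```

```text
pics
{'time_s': 0.0, 'joints': array([-1.51039031e+00,  3.13436197e-01,  1.49844984e+00,  1.91854326e-06,
        1.33101290e+00, -2.23399439e-01]), 'dq': array([-9.30961240e-04,  7.59531242e-04,  1.00177259e-03,  1.54276531e-03,
       -6.70045678e-05,  3.93495507e-04]), 'tau': array([-1.77986194e-04, -4.12267506e+01, -2.59741116e+01, -1.93599399e-04,
        4.14141890e-03,  3.94868820e-06]), 'eef_pos': array([ 146.97967644, -503.75211802,  247.73732824]), 'ee_rot': array([ 0.56604011, -0.56533512,  0.4245593 , -0.4239625 ]), 'force': array([-0.44902298, -0.67752978, -0.18183927]), 'wrist_torque': array([-0.00271333,  0.00394407, -0.0218989 ]), 'grip_width': 1.003106812724263}
scene [[409.95041904   0.         276.43848302]
 [  0.         409.95041904 211.1157919 ]
 [  0.           0.           1.        ]] [[-2.76828746e-01 -6.69328690e-01  6.89467149e-01  1.49372012e+03]
 [ 9.60764660e-01 -2.05664794e-01  1.86100134e-01  2.64552057e+02]
 [ 1.72369602e-02  7.13933538e-01  7.00001279e-01  9.77203333e+02]
 [ 0.00000000e+00  0.00000000e+00  0.00000000e+00  1.00000000e+00]]
laptop [(0
[... 329 characters left out ...]
73.15619974]
 [  0.         504.60002973 215.97423305]
 [  0.           0.           1.        ]] [[-2.73216957e-02  9.84032522e-01 -1.75879277e-01  3.33819555e+02]
 [-9.99540167e-01 -2.45782264e-02  1.77585343e-02  5.13846601e+00]
 [ 1.31521746e-02  1.76283595e-01  9.84251550e-01  1.40509655e+03]
 [ 0.00000000e+00  0.00000000e+00  0.00000000e+00  1.00000000e+00]]
laptop [(0.72, [204, 165, 316, 268])]
knife [(0.79, [255, 216, 272, 270])]
lid [(0.64, [205, 166, 319, 206])]
glaze_jar [(0.77, [328, 168, 356, 197])]
bowl [(0.87, [164, 162, 208, 200])]
tool_pot [(0.84, [55, 222, 104, 254]), (0.61, [208, 165, 316, 271])]
tiles [(0.76, [419, 207, 464, 247])]
wire_tool [(0.48, [360, 232, 374, 285])]
```

Run:
```python
import cv2
a=cv2.imread("pics/top0.png"); cv2.imwrite("pics/top0z.png",cv2.resize(a[150:300,150:400],None,fx=3.2,fy=3.2,interpolation=cv2.INTER_CUBIC))
```

```text
(no output)
```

View pics/scene0.png

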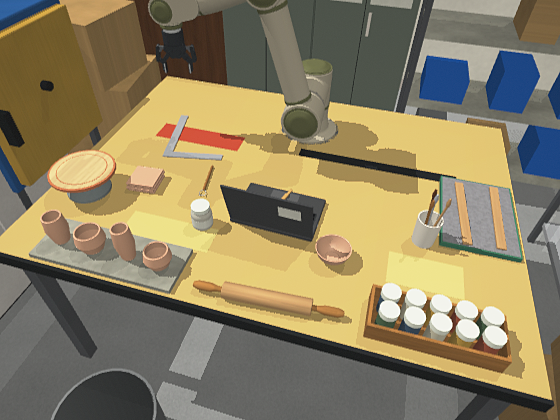

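View pics/top0.png

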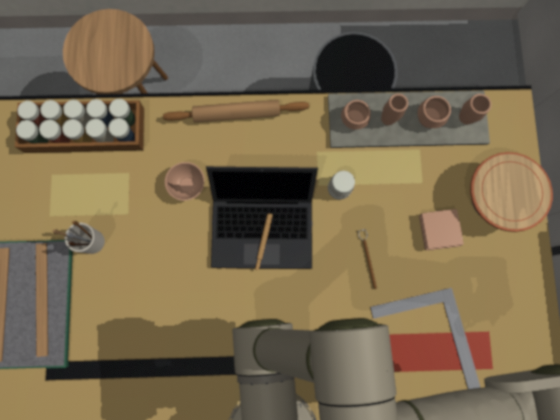

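```bash
sleep 1
```

```text
(no output)
```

View pics/top0z.png

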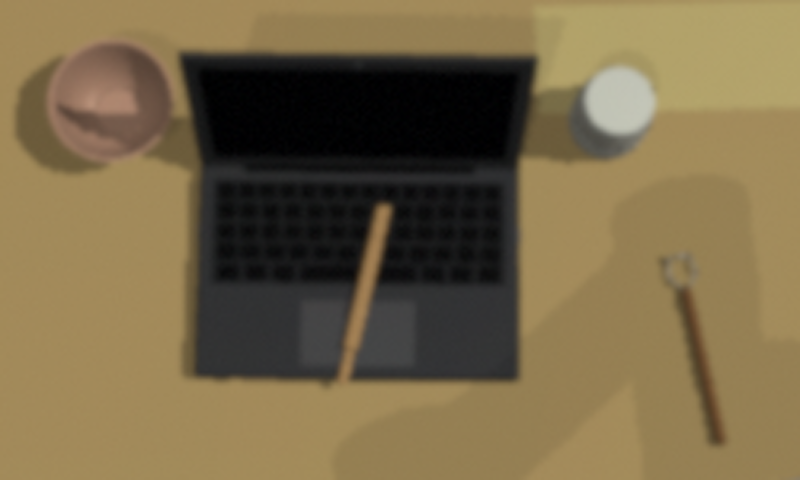

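Top view: knife runs from zoom pixel (385,203) to (342,380), lying across the pad and keys; laptop front corners at (195,376) and (518,379). The bowl is left-rear and the jar right-rear. I'll fit the poses.

```bash
cat > h.py <<'E'
import numpy as np
from rig import ctrl
from scipy.spatial.transform import Rotation as R
def ray(c,u,v,z):
    K=c["intrinsics"];T=c["T"]
    d=T[:3,:3]@np.array([(u-K[0,2])/K[0,0],-(v-K[1,2])/K[1,1],-1]);o=T[:3,3]
    return o+d*(z-o[2])/d[2]
def proj(c,p):
    K=c["intrinsics"];T=c["T"]; q=T[:3,:3].T@(np.asarray(p,float)-T[:3,3])
    return np.array([K[0,0]*q[0]/-q[2]+K[0,2], K[1,1]*-q[1]/-q[2]+K[1,2]])
def rot():
    s=ctrl.sense(); q=s["ee_rot"]; return s,R.from_quat([q[1],q[2],q[3],q[0]]).as_matrix()
E
python3 - <<'E'
from h import *
from scipy.optimize import least_squares
c=ctrl.capture("top");sc=ctrl.capture("scene")
z=lambda u,v:(u/3.2+150-.3,v/3.2+150-.3)
for n,p,h in [("FL",(195,376),17),("FR",(518,379),17),("HL",(203,165),17),("HR",(518,165),17),("kfar",(385,203),24),("knear",(342,380),24),("bowl",(110,100),45),("jar",(620,100),85),("wire",(680,270),5),("wireend",(716,440),5)]:
    print(n,ray(c,*z(*p),h).round(1))
def pts(p):
    x,y,w,a=p;ca,sa=np.cos(w),np.sin(w)
    W=lambda X,Y,Z:[x+ca*X-sa*Y,y+sa*X+ca*Y,Z]
    e=(87.5-185*np.cos(a),18+185*np.sin(a))
    return [W(-97.5,140,17),W(-97.5,-140,17),W(e[0],140,e[1]),W(e[0],-140,e[1])]
obs=[z(195,376),z(518,379),z(182,56),z(536,60)]
f=lambda p:np.ravel([proj(c,q)-o for q,o in zip(pts(p),obs)])
s=least_squares(f,[450,0,0,1.9],x_scale=[100,100,1,1]);print(s.x,s.fun.round(1))
print([proj(sc,q).round(0) for q in pts(s.x)])
st,Rm=rot();print(Rm.round(2))
E
```

```text
FL [443.6 155.3  17. ]
FR [ 433.7 -121.4   17. ]
HL [628.  147.3  17. ]
HR [ 621.2 -129.1   17. ]
kfar [588.8 -11.3  24. ]
knear [436.3  29.4  24. ]
bowl [681.4 224.3  45. ]
jar [ 660.9 -210.8   85. ]
wire [ 526.2 -268.7    5. ]
wireend [ 377.7 -291.1    5. ]
[ 5.35963759e+02  1.30057360e+01 -3.71658205e-02  1.83491178e+00] [-0.5 -0.   0.7  0.1 -1.4 -0.2  1.2  0. ]
[array([326., 200.]), array([250., 182.]), array([313., 206.]), array([219., 184.])]
[[ 0.28 -0.    0.96]
 [-0.96  0.    0.28]
 [-0.   -1.   -0.  ]]
```

```bash
cat >> h.py <<'E'
def off(p,ang=None):
    s,M=rot(); d=M.T@(np.asarray(p)-s["eef_pos"])/1000
    a=np.arctan2(M[1,0],M[0,0]); y=0 if ang is None else -((ang-a+np.pi)%(2*np.pi)-np.pi)
    print("pos",s["eef_pos"].round(1),"ang",round(a,3),"t",round(s["time_s"],2),"F",s["force"].round(2),"off",d.round(4),"yaw",round(y,3))
E
python3 -c "
from h import *
off([500,-35,150],-0.26)"
```

```text
pos [ 147.  -504.   248.3] ang -1.287 t 1.0 F [ 0.05 -0.12  0.07] off [-0.3514  0.0983  0.4702] yaw -1.027
```

Request:
{"name": "jog_arm", "arguments": {"targets": [{"offset":[-0.025,0,0.034],"yaw":-0.08},{"offset":[-0.05,0,0.068],"yaw":-0.16},{"offset":[-0.075,0,0.1],"yaw":-0.24},{"offset":[-0.1,0,0.134],"yaw":-0.32},{"offset":[-0.125,0.01,0.168],"yaw":-0.4},{"offset":[-0.15,0.02,0.2],"yaw":-0.48},{"offset":[-0.175,0.03,0.235],"yaw":-0.56},{"offset":[-0.2,0.04,0.27],"yaw":-0.64},{"offset":[-0.225,0.05,0.3],"yaw":-0.72},{"offset":[-0.25,0.06,0.335],"yaw":-0.8},{"offset":[-0.275,0.07,0.368],"yaw":-0.88},{"offset":[-0.3,0.08,0.4],"yaw":-0.95}], "fingers": 0.06}}

```text
time_s: 2.0
eef_pos: [442.5, -109.7, 170.4]
ee_rot: [-0.697, 0.697, -0.117, 0.117]
force: [-0.6, -1.1, 0.7]
grip_width: 0.699
```

```bash
python3 -c "
from h import *
off([500,-35,80],-0.26)"
```

```text
pos [ 442.5 -109.7  170.4] ang -0.333 t 2.0 F [-0.59 -1.05  0.67] off [0.0298 0.0904 0.0894] yaw -0.073
```

Request:
{"name": "jog_arm", "arguments": {"targets": [{"offset":[0.01,0.02,0.03],"yaw":-0.03},{"offset":[0.02,0.04,0.06],"yaw":-0.07},{"offset":[0.03,0.06,0.089],"yaw":-0.073},{"offset":[0.03,0.08,0.089],"yaw":-0.073},{"offset":[0.03,0.09,0.089],"yaw":-0.073},{"offset":[0.03,0.1,0.089],"yaw":-0.073},{"offset":[0.03,0.105,0.089],"yaw":-0.073},{"offset":[0.03,0.11,0.089],"yaw":-0.073},{"offset":[0.03,0.11,0.089],"yaw":-0.073}]}}

```text
time_s: 2.75
eef_pos: [499.8, -36.0, 60.2]
ee_rot: [-0.701, 0.701, -0.092, 0.092]
force: [-0.3, 0.4, 0.2]
grip_width: 0.703
```

Run:
```python
from h import *
import cv2
off([500,-35,36],-0.26)
for n in("wrist","top","scene"):
    c=ctrl.capture(n); cv2.imwrite(f"pics/{n}1.png",c["img"][:,:,::-1])
a=cv2.imread("pics/top1.png"); cv2.imwrite("pics/top1z.png",cv2.resize(a[150:300,150:400],None,fx=3.2,fy=3.2,interpolation=cv2.INTER_CUBIC))
a=cv2.imread("pics/scene1.png"); cv2.imwrite("pics/scene1z.png",cv2.resize(a[130:280,180:380],None,fx=4,fy=4,interpolation=cv2.INTER_CUBIC))
c=ctrl.capture("wrist");print(c["intrinsics"],c["mount"])
```

```text
pos [499.8 -36.   60.2] ang -0.261 t 2.75 F [-0.31  0.39  0.15] off [-0.0001  0.0242  0.0011] yaw -0.001
[[325.1922621    0.         280.30613577]
 [  0.         325.1922621  201.51287615]
 [  0.           0.           1.        ]] [[ 9.99999460e-01 -5.68516920e-04  8.70458841e-04 -3.24307291e-01]
 [ 9.89605222e-04  2.63816461e-01 -9.64572390e-01 -1.25305490e+02]
 [ 3.18734354e-04  9.64572730e-01  2.63816881e-01  6.66832919e+01]
 [ 0.00000000e+00  0.00000000e+00  0.00000000e+00  1.00000000e+00]]
```

View pics/wrist1.png

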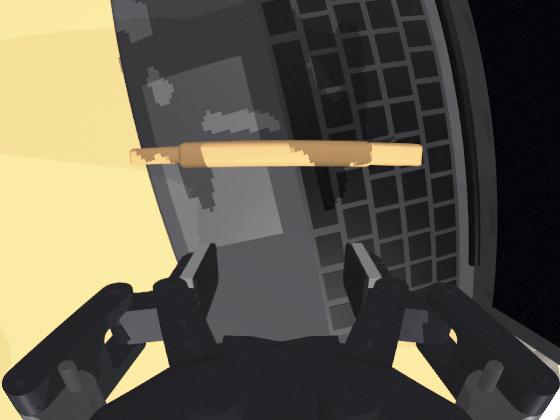

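View pics/top1z.png

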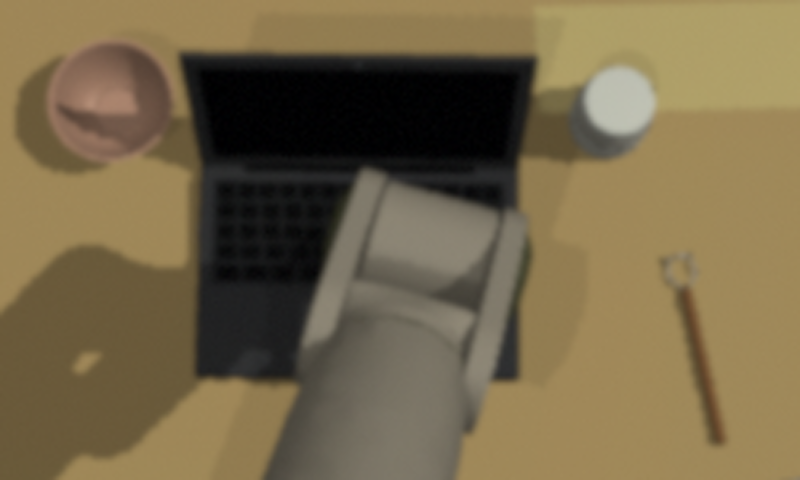

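View pics/scene1z.png

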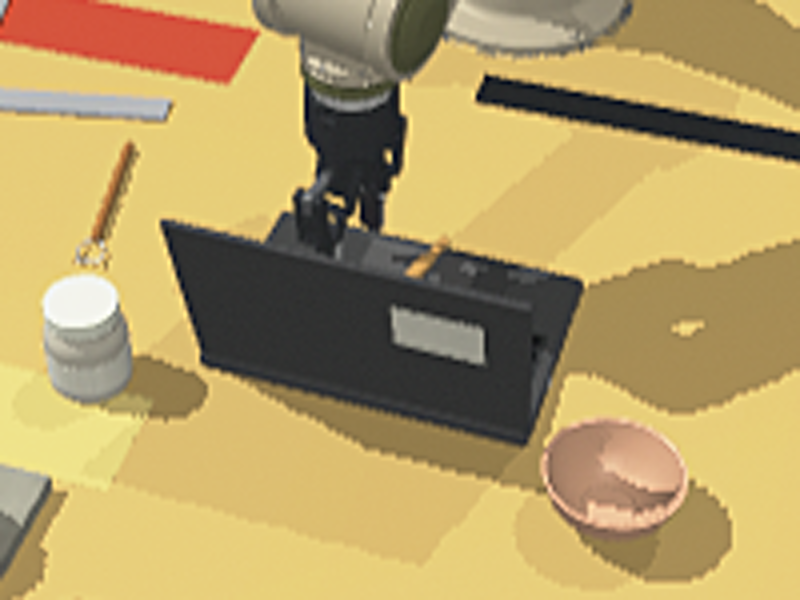

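Wrist view: the knife lies parallel to the jaw line (from (130,155) to (422,155)), ahead of the fingertips. Now I descend to feel the deck.

Request:
{"name": "jog_arm", "arguments": {"targets": [{"offset":[0,0.012,0],"yaw":0},{"offset":[0,0.02,0],"yaw":0},{"offset":[0,0.023,0],"yaw":0},{"offset":[0,0.024,0],"yaw":0},{"offset":[0,0.025,0],"yaw":0}]}}

```text
time_s: 3.37
eef_pos: [500.5, -35.8, 36.1]
ee_rot: [-0.701, 0.701, -0.091, 0.093]
force: [-0.4, -0.0, 0.2]
grip_width: 0.706
```

Request:
{"name": "jog_arm", "arguments": {"targets": [{"offset":[0,0.001,0],"yaw":0},{"offset":[0,0.002,0],"yaw":0},{"offset":[0,0.003,0],"yaw":0},{"offset":[0,0.003,0],"yaw":0}]}}

```text
time_s: 3.7
eef_pos: [500.5, -35.8, 33.1]
ee_rot: [-0.701, 0.701, -0.091, 0.093]
force: [-0.4, -0.3, 0.7]
grip_width: 0.701
```

Run:
```python
from h import *
import cv2
off([500,-35,36],-0.26)
c=ctrl.capture("wrist"); cv2.imwrite(f"pics/w2.png",c["img"][:,:,::-1])
```

```text
pos [500.5 -35.8  33.1] ang -0.26 t 3.7 F [-0.38 -0.33  0.75] off [-0.0007 -0.0029  0.0006] yaw -0.0
```

View pics/w2.png

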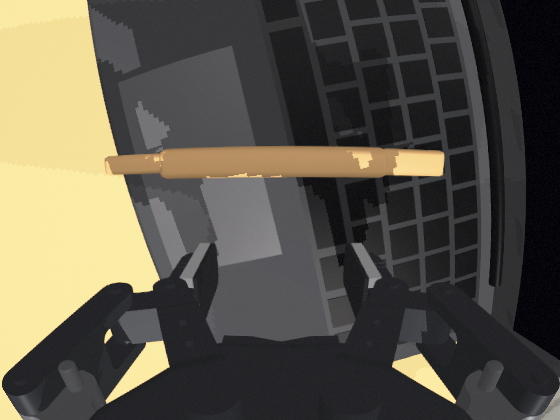

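Tips still above the deck and the knife still ahead; continuing the descent in 1 mm steps.

Request:
{"name": "jog_arm", "arguments": {"targets": [{"offset":[0,0.001,0],"yaw":0},{"offset":[0,0.002,0],"yaw":0},{"offset":[0,0.003,0],"yaw":0},{"offset":[0,0.003,0],"yaw":0}]}}

```text
time_s: 4.08
eef_pos: [500.4, -35.8, 30.0]
ee_rot: [-0.701, 0.701, -0.091, 0.092]
force: [-0.8, 0.1, -0.1]
grip_width: 0.703
```

Request:
{"name": "jog_arm", "arguments": {"targets": [{"offset":[0,0.001,0],"yaw":0},{"offset":[0,0.002,0],"yaw":0},{"offset":[0,0.002,0],"yaw":0}]}}

```text
time_s: 4.33
eef_pos: [500.5, -35.8, 28.9]
ee_rot: [-0.701, 0.701, -0.091, 0.092]
force: [-3.5, 0.2, 13.3]
grip_width: 0.701
```

Contact felt at TCP z≈29.3 (13 N, light). Raise 3 mm and push.

Request:
{"name": "jog_arm", "arguments": {"targets": [{"offset":[0,-0.002,0],"yaw":0},{"offset":[0,-0.003,0],"yaw":0},{"offset":[0,-0.003,0.005],"yaw":0},{"offset":[0,-0.003,0.01],"yaw":0},{"offset":[0,-0.003,0.015],"yaw":0},{"offset":[0,-0.003,0.02],"yaw":0},{"offset":[0,-0.003,0.024],"yaw":0},{"offset":[0,-0.003,0.028],"yaw":0},{"offset":[0,-0.003,0.032],"yaw":0},{"offset":[0,-0.003,0.036],"yaw":0},{"offset":[0,-0.003,0.04],"yaw":0}]}}

```text
time_s: 5.25
eef_pos: [510.9, 3.3, 31.9]
ee_rot: [-0.701, 0.701, -0.091, 0.092]
force: [-0.5, -0.6, -0.3]
grip_width: 0.702
```

Run:
```python
from h import *
import cv2
off([502,60,32.3],-0.04)
c=ctrl.capture("wrist"); cv2.imwrite(f"pics/w3.png",c["img"][:,:,::-1])
```

```text
pos [510.9   3.3  31.9] ang -0.26 t 5.25 F [-0.48 -0.6  -0.35] off [-0.0232 -0.0005  0.0525] yaw -0.22
```

View pics/w3.png

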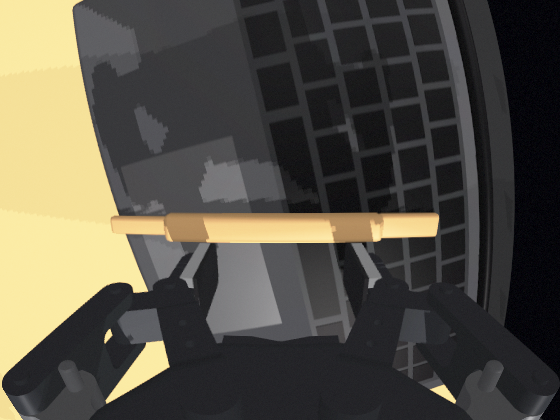

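Both fingers are behind the knife (bottom edge row ~242). Push on while turning parallel to the laptop's side.

Request:
{"name": "jog_arm", "arguments": {"targets": [{"offset":[-0.002,0,0.0045],"yaw":-0.018},{"offset":[-0.004,0,0.009],"yaw":-0.036},{"offset":[-0.006,0,0.0135],"yaw":-0.055},{"offset":[-0.008,0,0.018],"yaw":-0.073},{"offset":[-0.01,0,0.0225],"yaw":-0.092},{"offset":[-0.012,0,0.027],"yaw":-0.11},{"offset":[-0.014,0,0.0315],"yaw":-0.128},{"offset":[-0.016,0,0.036],"yaw":-0.147},{"offset":[-0.018,0,0.0405],"yaw":-0.165},{"offset":[-0.02,0,0.045],"yaw":-0.183},{"offset":[-0.022,0,0.05],"yaw":-0.2},{"offset":[-0.023,0,0.054],"yaw":-0.22}]}}

```text
time_s: 6.3
eef_pos: [502.5, 62.4, 31.8]
ee_rot: [-0.707, 0.707, -0.013, 0.014]
force: [-1.0, 0.0, -0.2]
grip_width: 0.702
```

Run:
```python
from h import *
import cv2
off([505,122,32.3],-0.04)
c=ctrl.capture("wrist"); cv2.imwrite(f"pics/w4.png",c["img"][:,:,::-1])
```

```text
pos [502.5  62.4  31.8] ang -0.038 t 6.3 F [-0.96  0.01 -0.19] off [ 0.0003 -0.0005  0.0596] yaw 0.002
```

View pics/w4.png

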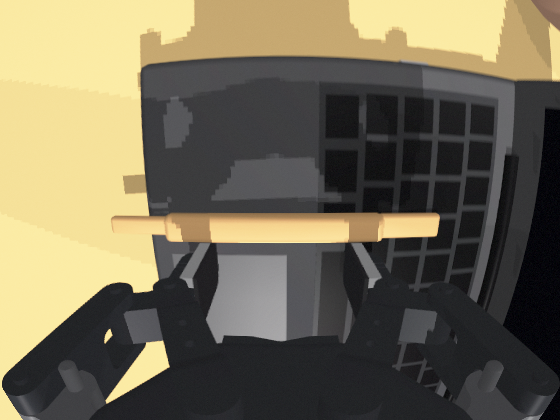

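Request:
{"name": "jog_arm", "arguments": {"targets": [{"offset":[0,0,0.005],"yaw":0},{"offset":[0,0,0.011],"yaw":0},{"offset":[0,0,0.017],"yaw":0},{"offset":[0,0,0.023],"yaw":0},{"offset":[0,0,0.029],"yaw":0},{"offset":[0,0,0.035],"yaw":0},{"offset":[0,0,0.041],"yaw":0},{"offset":[0,0,0.047],"yaw":0},{"offset":[0,0,0.053],"yaw":0},{"offset":[0,0,0.059],"yaw":0},{"offset":[0,0,0.064],"yaw":0}]}}

```text
time_s: 7.27
eef_pos: [504.8, 127.6, 31.8]
ee_rot: [-0.707, 0.707, -0.012, 0.013]
force: [-0.1, 0.1, 0.4]
grip_width: 0.7
```

Request:
{"name": "jog_arm", "arguments": {"targets": [{"offset":[0,0,0.006],"yaw":0},{"offset":[0,0,0.012],"yaw":0},{"offset":[0,0,0.018],"yaw":0},{"offset":[0,0,0.024],"yaw":0},{"offset":[0,0,0.03],"yaw":0},{"offset":[0,0,0.036],"yaw":0},{"offset":[0,0,0.036],"yaw":0}]}}

```text
time_s: 7.85
eef_pos: [506.1, 164.5, 31.8]
ee_rot: [-0.707, 0.707, -0.012, 0.013]
force: [-0.0, -0.5, -0.5]
grip_width: 0.701
```

Run:
```python
from h import *
import cv2
off([505,122,32.3],-0.04)
c=ctrl.capture("wrist"); cv2.imwrite(f"pics/w5.png",c["img"][:,:,::-1])
c=ctrl.capture("scene"); cv2.imwrite("pics/s5z.png",cv2.resize(c["img"][130:280,180:380,::-1],None,fx=4,fy=4,interpolation=cv2.INTER_CUBIC))
```

```text
pos [506.1 164.5  31.8] ang -0.035 t 7.85 F [-0.04 -0.45 -0.51] off [ 0.0004 -0.0005 -0.0425] yaw 0.005
```

View pics/w5.png

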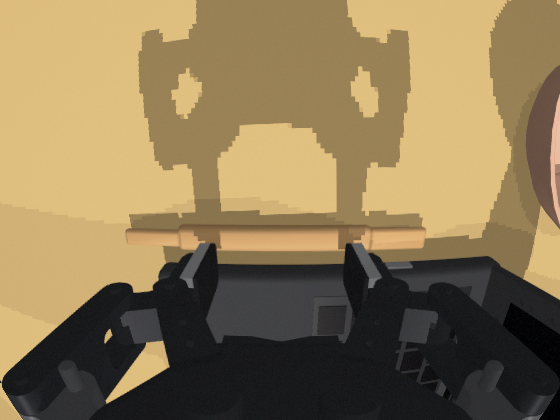

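View pics/s5z.png

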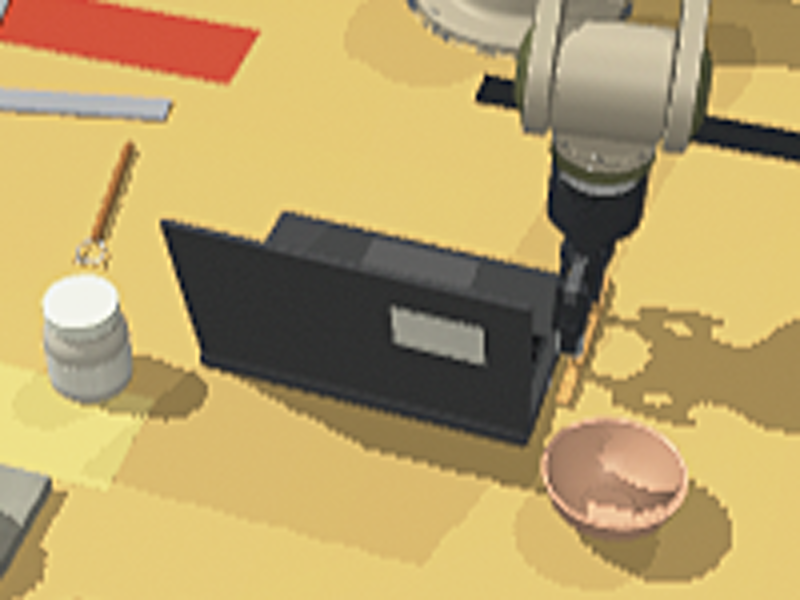

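The knife has landed parallel beside the laptop (wrist rows 225–250). I'll lift straight up and check it from above.

Request:
{"name": "jog_arm", "arguments": {"targets": [{"offset":[0,-0.02,0],"yaw":0},{"offset":[0,-0.05,0],"yaw":0},{"offset":[0,-0.085,0],"yaw":0},{"offset":[0,-0.12,0],"yaw":0},{"offset":[0,-0.155,0],"yaw":0},{"offset":[0,-0.19,0],"yaw":0},{"offset":[0,-0.22,0],"yaw":0},{"offset":[0,-0.22,0],"yaw":0}], "fingers": 0.0}}

```text
time_s: 8.62
eef_pos: [507.5, 163.7, 257.9]
ee_rot: [0.707, -0.707, 0.008, -0.017]
force: [0.3, -0.2, 0.0]
grip_width: 0.001
```

Run:
```python
from h import *
import cv2
off([505,122,32.3],-0.04)
c=ctrl.capture("wrist"); cv2.imwrite(f"pics/w6.png",c["img"][:,:,::-1])
c=ctrl.capture("scene"); cv2.imwrite("pics/s6z.png",cv2.resize(c["img"][130:280,180:380,::-1],None,fx=4,fy=4,interpolation=cv2.INTER_CUBIC))
```

```text
pos [507.5 163.7 257.9] ang -0.036 t 8.62 F [ 0.31 -0.19  0.03] off [-0.0038  0.2255 -0.042 ] yaw 0.004
```

View pics/w6.png

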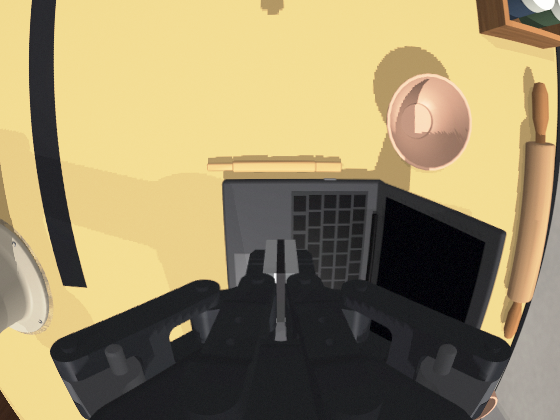

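View pics/s6z.png

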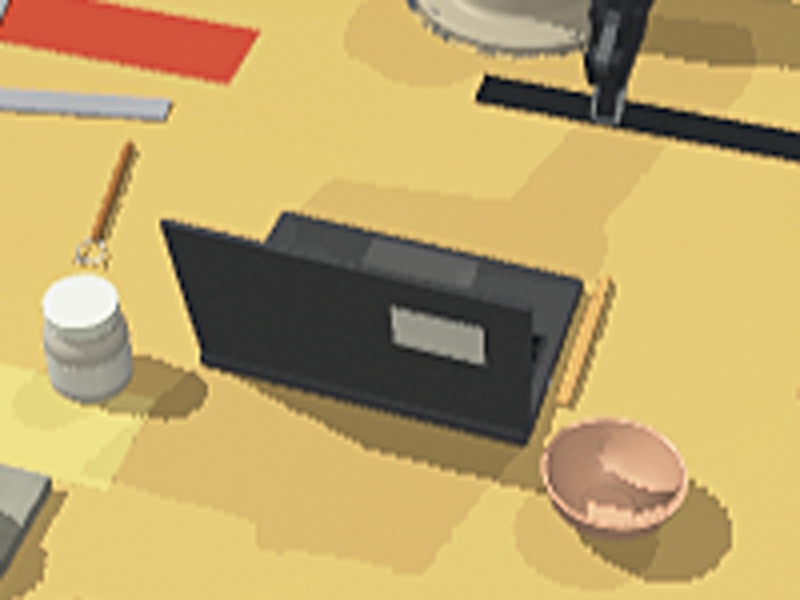

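Knife lies flat on the table, clear of the laptop's left side by about 9 mm (wrist rows 160–172 against the laptop edge at 180); laptop unmoved. Now over the lid with closed fingers.

```bash
python3 -c "
from h import *
off([640,10,262],-np.pi/2-0.037)
off([725,8,262],-np.pi/2-0.037)"
```

```text
pos [505.9 163.5 252.3] ang -0.036 t 8.72 F [ 0.57 -0.42 -1.27] off [ 0.1396 -0.0092 -0.1486] yaw 1.572
pos [505.9 163.5 252.3] ang -0.036 t 8.72 F [ 0.57 -0.42 -1.27] off [ 0.2246 -0.0089 -0.1475] yaw 1.572
```

Request:
{"name": "jog_arm", "arguments": {"targets": [{"offset":[0.01,-0.01,-0.012],"yaw":0.12},{"offset":[0.02,-0.01,-0.025],"yaw":0.24},{"offset":[0.03,-0.01,-0.037],"yaw":0.36},{"offset":[0.045,-0.01,-0.05],"yaw":0.48},{"offset":[0.058,-0.01,-0.062],"yaw":0.6},{"offset":[0.07,-0.01,-0.075],"yaw":0.72},{"offset":[0.08,-0.01,-0.087],"yaw":0.84},{"offset":[0.093,-0.01,-0.1],"yaw":0.96},{"offset":[0.105,-0.01,-0.112],"yaw":1.08},{"offset":[0.115,-0.01,-0.125],"yaw":1.2},{"offset":[0.128,-0.01,-0.137],"yaw":1.32},{"offset":[0.14,-0.01,-0.149],"yaw":1.44}]}}

```text
time_s: 9.72
eef_pos: [640.5, 8.7, 260.7]
ee_rot: [0.522, -0.522, 0.477, -0.477]
force: [0.1, 0.5, 0.0]
grip_width: -0.001
```

```bash
python3 -c "
from h import *
off([725,8,260],-np.pi/2-0.037)"
```

```text
pos [640.5   8.7 260.7] ang -1.482 t 9.72 F [0.13 0.54 0.04] off [0.0082 0.0007 0.0841] yaw 0.125
```

Request:
{"name": "jog_arm", "arguments": {"targets": [{"offset":[0.002,0,0.014],"yaw":0.06},{"offset":[0.004,0,0.028],"yaw":0.125},{"offset":[0.006,0,0.042],"yaw":0.125},{"offset":[0.008,0,0.056],"yaw":0.125},{"offset":[0.008,0,0.07],"yaw":0.125},{"offset":[0.008,0,0.084],"yaw":0.125},{"offset":[0.008,0,0.084],"yaw":0.125}]}}

```text
time_s: 10.3
eef_pos: [725.8, 7.9, 257.0]
ee_rot: [0.49, -0.492, 0.51, -0.508]
force: [-0.7, -0.3, -0.7]
grip_width: 0.002
```

Run:
```python
from h import *
import cv2
off([725,8,200],-np.pi/2-0.037)
c=ctrl.capture("scene"); cv2.imwrite("pics/s7z.png",cv2.resize(c["img"][100:280,180:400,::-1],None,fx=3.5,fy=3.3,interpolation=cv2.INTER_CUBIC))
c=ctrl.capture("wrist"); cv2.imwrite(f"pics/w7.png",c["img"][:,:,::-1])
```

```text
pos [725.8   7.9 257. ] ang -1.608 t 10.3 F [-0.66 -0.32 -0.7 ] off [-0.      0.057  -0.0006] yaw 0.0
```

View pics/s7z.png

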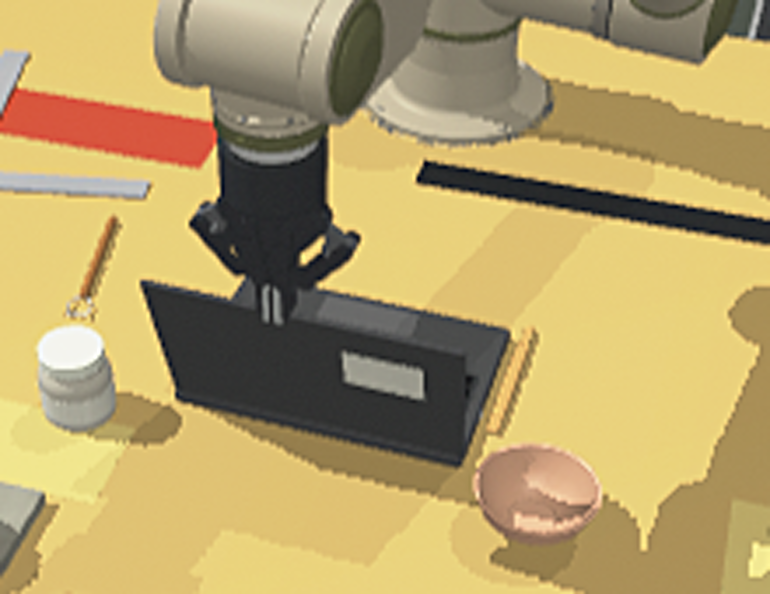

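View pics/w7.png

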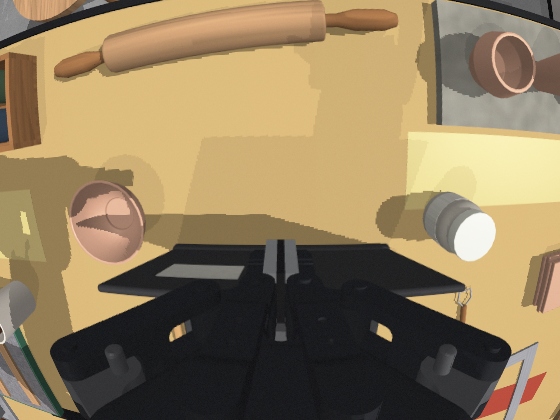

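Fingertips (wrist (280,240)) are beyond the lid's top edge (row ~288), bystanders clear. Descend behind the lid.

Request:
{"name": "jog_arm", "arguments": {"targets": [{"offset":[0,0.02,0],"yaw":0},{"offset":[0,0.04,0],"yaw":0},{"offset":[0,0.055,0],"yaw":0},{"offset":[0,0.06,0],"yaw":0},{"offset":[0,0.06,-0.006],"yaw":0},{"offset":[0,0.06,-0.012],"yaw":0},{"offset":[0,0.06,-0.018],"yaw":0},{"offset":[0,0.06,-0.022],"yaw":0},{"offset":[0,0.06,-0.026],"yaw":0},{"offset":[0,0.06,-0.03],"yaw":0}]}}

```text
time_s: 11.23
eef_pos: [694.0, 9.0, 198.8]
ee_rot: [0.49, -0.491, 0.51, -0.508]
force: [-0.1, 0.1, -0.7]
grip_width: 0.001
```

Run:
```python
from h import *
import cv2
off([725,8,200],-np.pi/2-0.037)
c=ctrl.capture("scene"); cv2.imwrite("pics/s8z.png",cv2.resize(c["img"][100:280,180:400,::-1],None,fx=3.5,fy=3.3,interpolation=cv2.INTER_CUBIC))
```

```text
pos [694.    9.  198.8] ang -1.608 t 11.23 F [-0.06  0.06 -0.69] off [-0.0001 -0.0013  0.031 ] yaw 0.0
```

View pics/s8z.png

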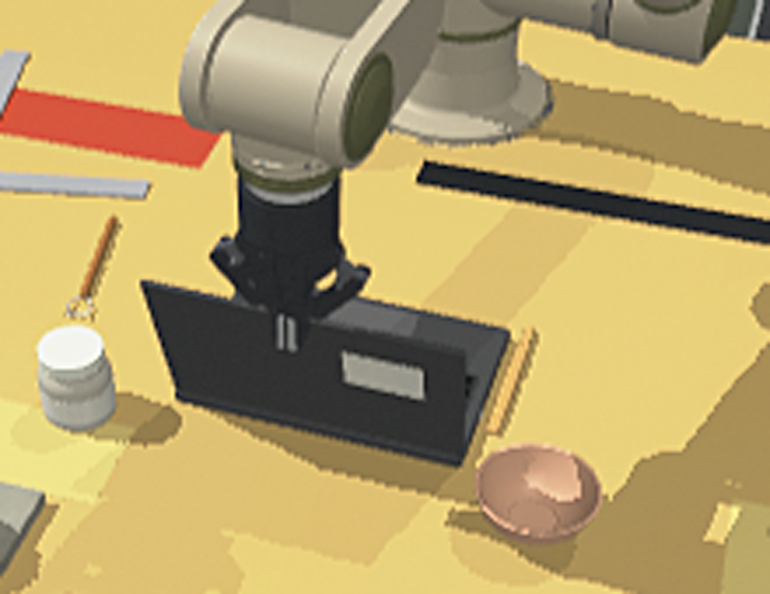

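```bash
cat >> h.py <<'E'
def arc(a,r=170,tip=17.):
    X=87.5-r*np.cos(a)+7.5*np.sin(a)+11; Z=18+r*np.sin(a)+7.5*np.cos(a)+tip
    if a>np.pi/2: 
        X=87.5-185*np.cos(a)+7.5*np.sin(a)+11
    return X,Z
def plan(a0,a1,n):
    s,M=rot(); w=-.037
    print("pos",s["eef_pos"].round(1),"t",round(s["time_s"],2),"F",s["force"].round(1))
    for a in np.linspace(a0,a1,n+1)[1:]:
        X,Z=arc(a); p=np.array([536+np.cos(w)*X,13+np.sin(w)*X,Z]); print(round(a,2),(M.T@(p-s["eef_pos"])/1000).round(4))
E
python3 -c "
from h import *
plan(1.83,1.5,12)"
```

```text
pos [693.6   9.2 198.8] t 11.28 F [-1.  -0.1 -0.8]
1.8 [ 0.002   0.0001 -0.0094]
1.78 [ 0.002  -0.0011 -0.0143]
1.75 [ 0.002  -0.0022 -0.0193]
1.72 [ 0.002  -0.0031 -0.0243]
1.69 [ 0.002  -0.0039 -0.0293]
1.66 [ 0.002  -0.0046 -0.0343]
1.64 [ 0.002  -0.0052 -0.0394]
1.61 [ 0.002  -0.0056 -0.0444]
1.58 [ 0.002  -0.0059 -0.0495]
1.56 [ 0.002  -0.0061 -0.0544]
1.53 [ 0.002  -0.0062 -0.059 ]
1.5 [ 0.002  -0.0061 -0.0637]
```

Request:
{"name": "jog_arm", "arguments": {"targets": [{"offset":[0,0,-0.004],"yaw":0},{"offset":[0,0,-0.007],"yaw":0},{"offset":[0,0,-0.01],"yaw":0},{"offset":[0,-0.001,-0.014],"yaw":0},{"offset":[0,-0.002,-0.018],"yaw":0},{"offset":[0,-0.003,-0.022],"yaw":0}]}}

```text
time_s: 11.78
eef_pos: [671.5, 9.9, 202.4]
ee_rot: [0.49, -0.491, 0.51, -0.509]
force: [3.1, -0.2, 1.6]
grip_width: 0.003
```

Request:
{"name": "jog_arm", "arguments": {"targets": [{"offset":[0,-0.001,-0.004],"yaw":0},{"offset":[0,-0.001,-0.008],"yaw":0},{"offset":[0,-0.001,-0.012],"yaw":0},{"offset":[0,-0.002,-0.016],"yaw":0}]}}

```text
time_s: 12.12
eef_pos: [654.9, 10.5, 204.1]
ee_rot: [0.49, -0.491, 0.51, -0.508]
force: [1.7, -0.5, -2.0]
grip_width: -0.001
```

Run:
```python
from h import *
import cv2
plan(1.64,1.4,8)
c=ctrl.capture("scene"); cv2.imwrite("pics/s9z.png",cv2.resize(c["img"][100:280,180:400,::-1],None,fx=3.5,fy=3.3,interpolation=cv2.INTER_CUBIC))
```

```text
pos [654.9  10.5 204.1] t 12.12 F [ 1.7 -0.5 -2. ]
1.61 [ 0.0019 -0.0005 -0.0057]
1.58 [ 0.0019 -0.0008 -0.0112]
1.55 [ 0.0019 -0.001  -0.0165]
1.52 [ 0.0019 -0.001  -0.0216]
1.49 [ 0.0019 -0.0009 -0.0267]
1.46 [ 0.0019 -0.0006 -0.0318]
1.43 [ 0.0019 -0.0002 -0.0369]
1.4 [ 0.0019  0.0004 -0.0419]
```

View pics/s9z.png

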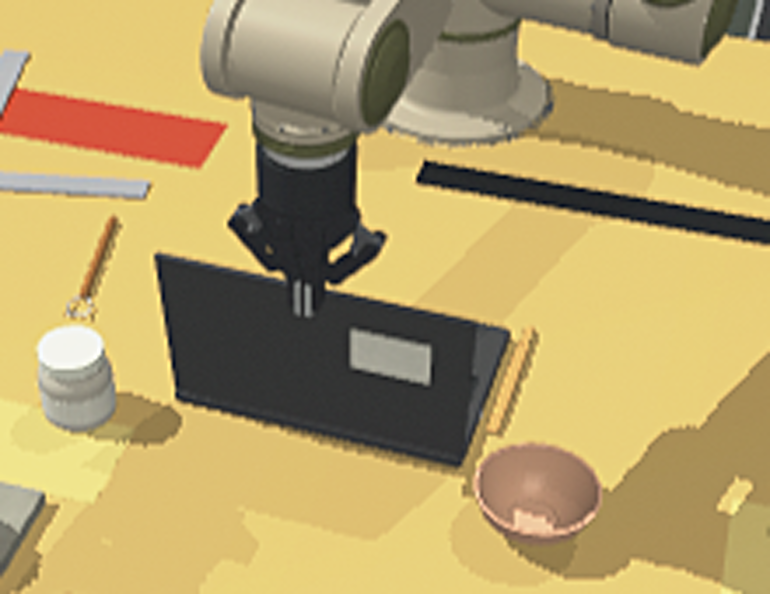

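The lid is turning (nearly upright) while the base corners stay at (178,400) and (462,465). Continue along the arc.

Request:
{"name": "jog_arm", "arguments": {"targets": [{"offset":[0,0,-0.004],"yaw":0},{"offset":[0,0,-0.008],"yaw":0},{"offset":[0,0,-0.012],"yaw":0},{"offset":[0,0,-0.016],"yaw":0},{"offset":[0,0,-0.02],"yaw":0},{"offset":[0,0,-0.024],"yaw":0},{"offset":[0,0,-0.028],"yaw":0},{"offset":[0,0,-0.032],"yaw":0},{"offset":[0,0,-0.036],"yaw":0},{"offset":[0,0,-0.04],"yaw":0}]}}

```text
time_s: 13.0
eef_pos: [613.9, 12.1, 204.0]
ee_rot: [0.49, -0.492, 0.51, -0.508]
force: [1.7, 0.1, -1.9]
grip_width: -0.0
```

Run:
```python
from h import *
plan(1.4,1.04,12)
```

```text
pos [613.9  12.1 204. ] t 13.0 F [ 1.7  0.1 -1.9]
1.37 [ 0.002   0.001  -0.0059]
1.34 [ 0.002   0.0019 -0.011 ]
1.31 [ 0.002   0.0029 -0.016 ]
1.28 [ 0.002   0.0041 -0.0209]
1.25 [ 0.002   0.0054 -0.0259]
1.22 [ 0.002   0.0069 -0.0307]
1.19 [ 0.002   0.0086 -0.0356]
1.16 [ 0.002   0.0103 -0.0404]
1.13 [ 0.002   0.0123 -0.0451]
1.1 [ 0.002   0.0143 -0.0498]
1.07 [ 0.002   0.0165 -0.0544]
1.04 [ 0.002   0.0189 -0.0589]
```

Request:
{"name": "jog_arm", "arguments": {"targets": [{"offset":[0,0.001,-0.005],"yaw":0},{"offset":[0,0.002,-0.01],"yaw":0},{"offset":[0,0.003,-0.015],"yaw":0},{"offset":[0,0.004,-0.02],"yaw":0},{"offset":[0,0.0055,-0.025],"yaw":0},{"offset":[0,0.007,-0.03],"yaw":0},{"offset":[0,0.0085,-0.035],"yaw":0},{"offset":[0,0.01,-0.04],"yaw":0},{"offset":[0,0.012,-0.045],"yaw":0},{"offset":[0,0.014,-0.05],"yaw":0},{"offset":[0,0.0165,-0.0545],"yaw":0},{"offset":[0,0.019,-0.059],"yaw":0}]}}

```text
time_s: 14.0
eef_pos: [554.3, 14.3, 185.1]
ee_rot: [0.49, -0.492, 0.51, -0.508]
force: [1.4, -0.0, 2.3]
grip_width: -0.002
```

Run:
```python
from h import *
import cv2
plan(1.04,.68,12)
c=ctrl.capture("scene"); cv2.imwrite("pics/s10z.png",cv2.resize(c["img"][100:280,180:400,::-1],None,fx=3.5,fy=3.3,interpolation=cv2.INTER_CUBIC))
```

```text
pos [554.3  14.3 185.1] t 14.0 F [ 1.4 -0.   2.3]
1.01 [ 0.002   0.0021 -0.0038]
0.98 [ 0.002   0.0048 -0.0082]
0.95 [ 0.002   0.0075 -0.0125]
0.92 [ 0.002   0.0104 -0.0167]
0.89 [ 0.002   0.0134 -0.0209]
0.86 [ 0.002   0.0165 -0.0249]
0.83 [ 0.002   0.0197 -0.0289]
0.8 [ 0.002   0.0231 -0.0327]
0.77 [ 0.002   0.0265 -0.0365]
0.74 [ 0.002   0.0301 -0.0401]
0.71 [ 0.002   0.0338 -0.0436]
0.68 [ 0.002   0.0376 -0.0471]
```

View pics/s10z.png

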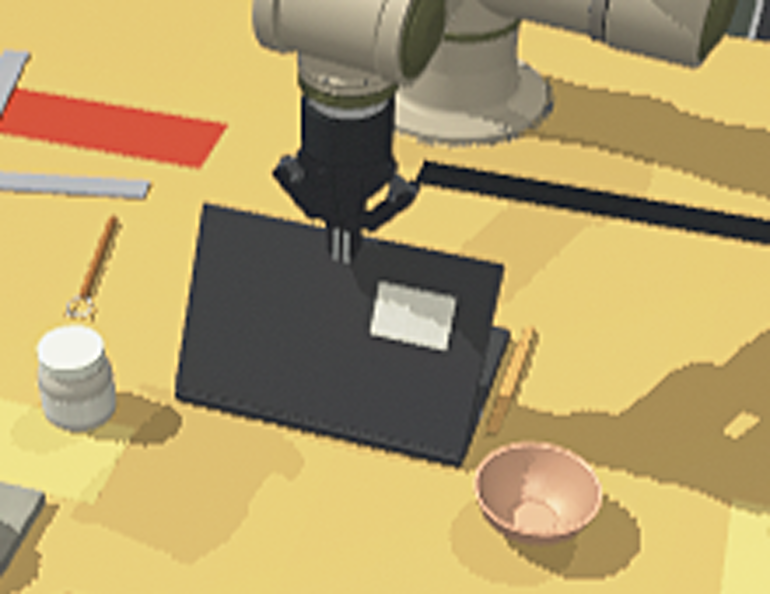

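The lid is about 60° open and the base hasn't moved; the tip is about 15 mm below the free edge. Continue.

Request:
{"name": "jog_arm", "arguments": {"targets": [{"offset":[0,0.002,-0.004],"yaw":0},{"offset":[0,0.005,-0.008],"yaw":0},{"offset":[0,0.0075,-0.0125],"yaw":0},{"offset":[0,0.0105,-0.017],"yaw":0},{"offset":[0,0.0135,-0.021],"yaw":0},{"offset":[0,0.0165,-0.025],"yaw":0},{"offset":[0,0.02,-0.029],"yaw":0},{"offset":[0,0.023,-0.033],"yaw":0},{"offset":[0,0.0265,-0.0365],"yaw":0},{"offset":[0,0.03,-0.04],"yaw":0},{"offset":[0,0.034,-0.0435],"yaw":0},{"offset":[0,0.0375,-0.047],"yaw":0}]}}

```text
time_s: 15.05
eef_pos: [506.0, 16.2, 146.9]
ee_rot: [0.489, -0.492, 0.511, -0.507]
force: [0.8, -0.2, -0.1]
grip_width: -0.003
```

Run:
```python
from h import *
plan(.68,.35,12)
```

```text
pos [506.   16.2 146.9] t 15.05 F [ 0.8 -0.2 -0.1]
0.65 [ 0.0021  0.0027 -0.0019]
0.62 [ 0.0021  0.0064 -0.0049]
0.6 [ 0.0021  0.0101 -0.0077]
0.57 [ 0.0021  0.0139 -0.0104]
0.54 [ 0.0021  0.0178 -0.0131]
0.52 [ 0.0021  0.0217 -0.0156]
0.49 [ 0.0021  0.0257 -0.018 ]
0.46 [ 0.0021  0.0298 -0.0203]
0.43 [ 0.0021  0.034  -0.0224]
0.4 [ 0.0021  0.0382 -0.0245]
0.38 [ 0.0021  0.0424 -0.0265]
0.35 [ 0.0021  0.0467 -0.0283]
```

Request:
{"name": "jog_arm", "arguments": {"targets": [{"offset":[0,0.0025,-0.002],"yaw":0},{"offset":[0,0.006,-0.005],"yaw":0},{"offset":[0,0.01,-0.0075],"yaw":0},{"offset":[0,0.014,-0.0105],"yaw":0},{"offset":[0,0.018,-0.013],"yaw":0},{"offset":[0,0.0215,-0.0155],"yaw":0},{"offset":[0,0.0255,-0.018],"yaw":0},{"offset":[0,0.03,-0.02],"yaw":0},{"offset":[0,0.034,-0.0225],"yaw":0},{"offset":[0,0.038,-0.0245],"yaw":0},{"offset":[0,0.0425,-0.0265],"yaw":0},{"offset":[0,0.0465,-0.028],"yaw":0}]}}

```text
time_s: 16.05
eef_pos: [477.4, 17.3, 100.0]
ee_rot: [0.489, -0.492, 0.511, -0.507]
force: [-0.4, -0.9, 1.7]
grip_width: -0.001
```

Run:
```python
from h import *
import cv2
plan(.35,.05,12)
c=ctrl.capture("scene"); cv2.imwrite("pics/s11z.png",cv2.resize(c["img"][100:280,180:400,::-1],None,fx=3.5,fy=3.3,interpolation=cv2.INTER_CUBIC))
```

```text
pos [477.4  17.3 100. ] t 16.05 F [-0.4 -0.9  1.7]
0.32 [ 0.0021  0.0036 -0.0014]
0.3 [ 0.0021  0.0076 -0.0029]
0.27 [ 0.0021  0.0117 -0.0042]
0.25 [ 0.0021  0.0157 -0.0055]
0.22 [ 0.0021  0.0198 -0.0067]
0.2 [ 0.0021  0.024  -0.0077]
0.18 [ 0.0021  0.0281 -0.0087]
0.15 [ 0.0021  0.0323 -0.0095]
0.12 [ 0.0021  0.0365 -0.0102]
0.1 [ 0.0021  0.0407 -0.0109]
0.08 [ 0.0021  0.0449 -0.0114]
0.05 [ 0.0021  0.0491 -0.0118]
```

View pics/s11z.png

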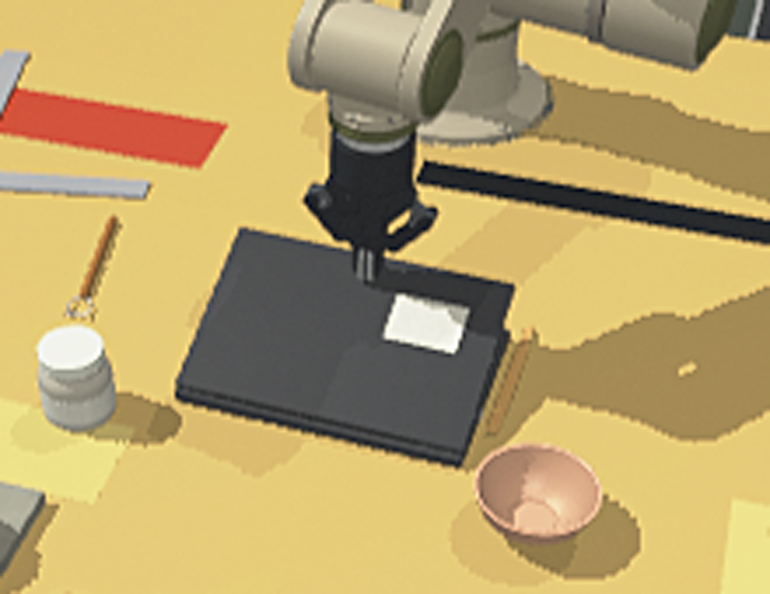

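The lid is about 20° from shut and everything else is in place. Now the slower last part.

Request:
{"name": "jog_arm", "arguments": {"targets": [{"offset":[0,0.003,-0.001],"yaw":0},{"offset":[0,0.006,-0.002],"yaw":0},{"offset":[0,0.009,-0.003],"yaw":0},{"offset":[0,0.012,-0.0045],"yaw":0},{"offset":[0,0.015,-0.0055],"yaw":0},{"offset":[0,0.018,-0.0065],"yaw":0},{"offset":[0,0.021,-0.007],"yaw":0},{"offset":[0,0.024,-0.008],"yaw":0},{"offset":[0,0.027,-0.0085],"yaw":0},{"offset":[0,0.03,-0.009],"yaw":0},{"offset":[0,0.033,-0.0095],"yaw":0},{"offset":[0,0.036,-0.01],"yaw":0}]}}

```text
time_s: 17.1
eef_pos: [466.5, 17.8, 63.1]
ee_rot: [0.489, -0.493, 0.511, -0.507]
force: [-1.1, 0.0, 1.3]
grip_width: -0.002
```

Request:
{"name": "jog_arm", "arguments": {"targets": [{"offset":[0,0.002,0],"yaw":0},{"offset":[0,0.004,-0.001],"yaw":0},{"offset":[0,0.006,-0.001],"yaw":0},{"offset":[0,0.008,-0.001],"yaw":0},{"offset":[0,0.01,-0.002],"yaw":0},{"offset":[0,0.012,-0.002],"yaw":0},{"offset":[0,0.014,-0.002],"yaw":0},{"offset":[0,0.016,-0.002],"yaw":0}]}}

```text
time_s: 17.77
eef_pos: [464.2, 17.9, 46.9]
ee_rot: [0.489, -0.493, 0.511, -0.507]
force: [-0.1, -1.1, -0.2]
grip_width: -0.001
```

Request:
{"name": "jog_arm", "arguments": {"targets": [{"offset":[0,0.001,0],"yaw":0},{"offset":[0,0.002,0],"yaw":0},{"offset":[0,0.003,0],"yaw":0},{"offset":[0,0.0035,0],"yaw":0},{"offset":[0,0.0035,0],"yaw":0}]}}

```text
time_s: 18.18
eef_pos: [464.2, 17.9, 43.3]
ee_rot: [0.489, -0.493, 0.511, -0.507]
force: [-0.3, -0.9, -0.0]
grip_width: -0.001
```

Request:
{"name": "jog_arm", "arguments": {"targets": [{"offset":[0,0.0005,0],"yaw":0},{"offset":[0,0.001,0],"yaw":0},{"offset":[0,0.0015,0],"yaw":0},{"offset":[0,0.0015,0],"yaw":0}]}}

```text
time_s: 18.52
eef_pos: [464.3, 17.9, 42.5]
ee_rot: [0.489, -0.493, 0.511, -0.507]
force: [-3.5, 0.2, 9.9]
grip_width: -0.002
```

Request:
{"name": "jog_arm", "arguments": {"targets": [{"offset":[0,0.001,0],"yaw":0},{"offset":[0,0.001,0],"yaw":0},{"offset":[0,0.001,0],"yaw":0}]}}

```text
time_s: 18.77
eef_pos: [464.3, 17.9, 42.4]
ee_rot: [0.489, -0.493, 0.511, -0.507]
force: [-5.3, 0.6, 15.5]
grip_width: 0.003
```

Request:
{"name": "jog_arm", "arguments": {"targets": [{"offset":[0,-0.003,0],"yaw":0},{"offset":[0,-0.015,0],"yaw":0},{"offset":[0,-0.045,0],"yaw":0},{"offset":[0,-0.08,0],"yaw":0},{"offset":[0,-0.115,-0.02],"yaw":0},{"offset":[0,-0.15,-0.05],"yaw":0},{"offset":[0,-0.18,-0.08],"yaw":0},{"offset":[0,-0.2,-0.1],"yaw":0},{"offset":[0.03,-0.2,-0.11],"yaw":0},{"offset":[0.07,-0.2,-0.12],"yaw":0},{"offset":[0.11,-0.2,-0.12],"yaw":0},{"offset":[0.15,-0.2,-0.12],"yaw":0}]}}

```text
time_s: 19.77
eef_pos: [339.8, -129.3, 243.8]
ee_rot: [0.489, -0.493, 0.51, -0.507]
force: [1.4, -0.9, 0.5]
grip_width: 0.004
```

Run:
```python
from h import *
import cv2
off([464,18,42])
for n in("top","scene"):
    c=ctrl.capture(n); cv2.imwrite(f"pics/{n}12.png",c["img"][:,:,::-1])
    b=(150,300,150,400) if n=="top" else (100,280,180,400)
    cv2.imwrite(f"pics/{n}12z.png",cv2.resize(c["img"][b[0]:b[1],b[2]:b[3],::-1],None,fx=3.2,fy=3.2,interpolation=cv2.INTER_CUBIC))
```

```text
pos [ 339.8 -129.3  243.8] ang -1.606 t 19.77 F [ 1.44 -0.86  0.55] off [-0.1517  0.201   0.1202] yaw 0
```

View pics/scene12z.png

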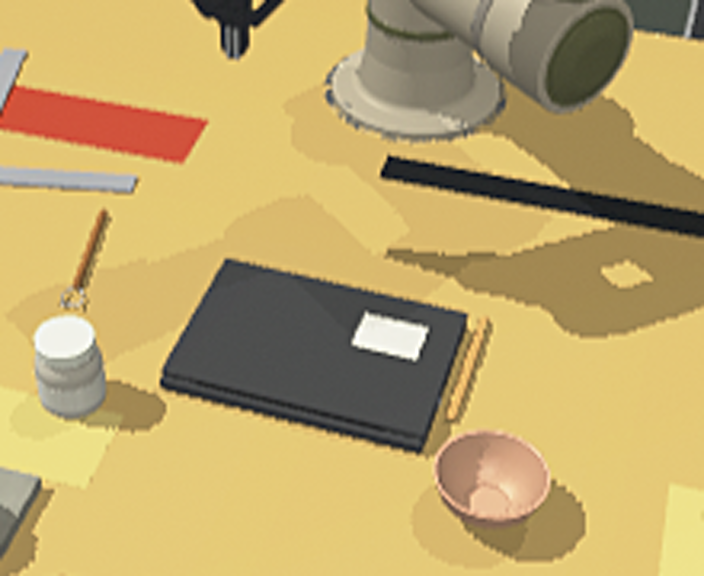

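View pics/top12z.png

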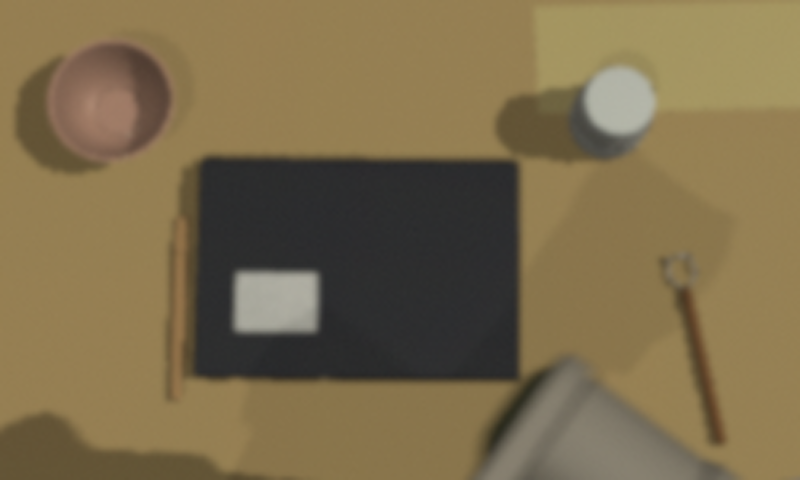

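Top view: the lid is shut and the laptop's corners are still at (195,376) and (518,379). The knife lies flat beside it at x≈177, and the bystanders are unchanged. I'll let the arm settle and hand in.

Request:
{"name": "jog_arm", "arguments": {"targets": [{"offset":[0,0,0],"yaw":0},{"offset":[0,0,0],"yaw":0},{"offset":[0,0,0],"yaw":0}]}}

```text
time_s: 20.12
eef_pos: [340.2, -131.3, 243.4]
ee_rot: [0.488, -0.492, 0.512, -0.509]
force: [0.2, -0.5, -0.1]
grip_width: -0.001
```

```bash
python3 -c "
from rig import ctrl
print(ctrl.finish_job())"
```

```text
the job is handed in; nothing more can be done
None
```

The job is done and handed in at about 20 s of the 64 s allowed.

- **Modelling tool:** I pushed it with two fingertips off the laptop's left (+y) side. It lies flat on the table, parallel to the laptop with a gap of about 9 mm.
- **Lid:** I pushed it from behind with the closed fingertips along its arc at about 0.4 rad/s. I then pressed it shut until the fingertips met firm resistance of 10–15 N, with the TCP at 42.5 mm. That matches the lid's shut height of 25.5 mm.
- **Last checks:** The scene and top pictures show the lid fully shut. The laptop's front corners are at the same pixels as at the start. The bowl, jar and wire tool are where they were; I did not recheck the tiles and tool pot at the end, but the arm never went near them. The arm stands clear and touches nothing.

The highest force reading was about 16 N, during that press. No check failed or disagreed.

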